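# File the microscope filters in the graded slot rack

## Task

File the loose green and blue microscope filters in the white rack, whose slots get narrower along the row: lower each one upright, foot first, into the narrowest slot its thickness will go into, until it stands fully home on the slot's floor, then let go. They are glass, so feel for the slot gently and never force them, and leave the filter that is already filed and the other things on the bench where they are.

Things in the scene. Friction and masses are not known exactly. Their poses are not given: they have to be found in the camera images.
- green_c (a point): centre (32 mm above the foot) of the green-framed glass filter, a rigid plate 12 mm thick (x axis), 50 mm wide (y) and 64 mm tall (z, up), 40 to 85 g, square-edged foot. It stands upright and free on the bench; grip it across its 50 mm width, by the upper half, as its lower 24 mm go into the slot
- blue_c (a point): centre (32 mm above the foot) of the blue-framed glass filter, a rigid plate 9 mm thick (x axis), 50 mm wide (y) and 64 mm tall (z, up), 40 to 85 g, square-edged foot. It stands upright and free on the bench; grip it across its 50 mm width, by the upper half, as its lower 24 mm go into the slot
- rack: fixed filter rack; origin: centre of the underside of its grey tray (224 x 104 x 8 mm); z up, x along the row towards the narrower slots. On it two rigid white blocks (88 x 76 mm each, flat tops 32 mm above the underside): one with slots 16.6 mm wide (holds the amber 15 mm filter, 40 mm out of the block) and 13.6 mm, then one with 10.6 and 7.6 mm (stays empty); 44 mm between the two slots of a block
- line_green (a point): black index line of the 13.6 mm slot (green marks), point on the rack's centre line, 28 mm to -x of its middle, 8 mm above the underside = slot floor height. Each block is clamped up to 8 mm either way along x from its lines, independently of the other; these shifts are NOT measured, so the real slot must be found by touch or sight, for each block
- line_blue (a point): the same for the 10.6 mm slot (blue marks), 28 mm to +x of the middle. All slots are 57 mm long along y, centred on y = 0, closed at the ends, 24 mm deep, with 1.5 mm bevels on their long edges. Ribs are flat on top; a fixed yellow bridge 1 mm lower fills most of the space between the blocks. Blocks do not shift under gentle pushes
- wash_bottle: white bottle with a red cap, 60 mm across, 150 mm tall, a bystander; origin at the centre of its underside
- dish: clear round dish, 92 mm across, 16 mm tall, a bystander; origin at the centre of its underside
- marker: black marker pen lying flat, 135 mm long (x), 12 mm thick, a bystander; origin under its middle
- tube: small sample tube with a red cap lying flat, 80 mm long (x), 16 mm thick, a bystander; origin near its middle, on the bench
- pot: small white bowl, 70 mm across, 50 mm tall, a bystander; origin at the centre of its underside

How it is judged:
At the end, for the whole second after the job is handed in: Green filter in the 13.6 mm slot, blue in the 10.6 mm slot: centre within 13 mm (along the row) of that slot's index line, 7 mm of the row's centre line, under 43.5 mm above the rack's underside (foot within 3.5 mm of the floor), upright within 0.12 rad, at rest, released (x of green_c in the frame of rack between -0.041 and -0.015 m and y of green_c in the frame of rack between -0.007 and 0.007 m and z of each of green_c, blue_c in the frame of rack below 0.0435 m and angle between each of green_c, blue_c's own z axis and vertical below 0.12 rad and linear speed of each of green, blue below 0.02 m/s and contact force between the fingers and green below 0.1 N and x of blue_c in the frame of rack between 0.015 and 0.041 m and y of blue_c in the frame of rack between -0.007 and 0.007 m and contact force between the fingers and blue below 0.1 N); the robot touches nothing.
It fails at once if the green filter is pressed against the rack with more than 30 N (contact force between green and rack above 30 N).
It fails at once if the blue filter is pressed against the rack with more than 30 N (contact force between blue and rack above 30 N).
It fails at once if the gripper pushes the rack or the filed amber filter with more than 30 N (contact force between any of the fingers, the arm and rack above 30 N).
It fails at once if a bystander is moved by more than 20 mm (distance of any of wash_bottle, dish, marker, tube, pot from where it was at the start of the episode above 0.02 m).
It also fails if it takes over 72 s, if anything falls off the work surface, if the arm or the gripper's body presses on something with over 40 N, if the wrist force passes 120 N, or if a joint passes its speed limit or range.

## Robot

A 7-joint arm with a two-finger parallel gripper is mounted at the origin on the work surface. World frame = base frame: x ahead of the robot, y to its left, z up, the work surface at z = 0. Lengths are in m, angles in rad, forces in N, time in s.
With the tool pointing down it reaches from about 0.4 to 0.85 m from the base axis. Payload 10.4 kg.
Tool frame: the origin (TCP) lies at the very end of the fingers, on their centre line; the grasp point (between the pads) lies manip.hold_point_z behind it (manip.hold_point_z is the distance from the TCP to the grasp point, in m); z points along the fingers, y is the direction in which the jaws open and shut (so a half turn about z gives the same grasp; the last joint's range is limited). The gripper opens to 85 mm and grips with 20 to 120 N. Pads are 22 mm wide; open, the fingers measure 114 mm over their backs; the gripper's body (76 mm by 85 mm) begins 54 mm behind the grasp point. The pads swing forward as they close: fully open they stand 13 mm farther back than shut.
Start: joints at [-1.129, 0.332, -0.065, 1.46, 0.022, 1.35, -0.088], TCP at [0.28, 0.559, 0.231] pointing down, gripper open.
Joint ranges: [-2.6, 2.6], [-0.5, 2.12], [-1.47, 1.34], [0.16, 2.42], [-1.27, 4.41], [0.06, 2.06], [-2.6, 2.6]. Speed limits (rad/s): [2.22, 2.22, 2.79, 2.79, 3.14, 3.14, 3.14].

## Interface

Orientations are given as a unit quaternion [x, y, z, w].
In Python, from workcell import manip gives the robot as it stands.
- The arm moves only by the tool jog_arm, never from a script. Its arguments are lists of equal length, an entry for each row: "translation": the shift along the world's x, y, z in mm, a list of three; "turn": the turn about the world's z in degrees. In form: {"translation": [[x, y, z], ...], "turn": [turn, ...]}. A call has 1 to 12 rows; each row is the pose to reach, as a shift and turn from the pose measured when the call began; what a row does not reach only later rows make up. A row lasts 1/12 s, in which the tool goes at most 41.7 mm and 7.16 degrees, less where a joint would pass 70% of its speed; a pose out of reach is approached as far as the arm can. A call with a gripper value outside its range is refused whole. "grip" is the finger opening in mm, from 0 to 85.4, set as the call begins (left out, the last holds). The fingers move at their own pace and stop on an object; "grip_force" is the grip in N (left out, the last holds). Time passes only in rows, so rows that repeat a pose let the fingers close. It gives the time, the measured TCP pose, the force and the opening at its end, in the units of the state.
- manip.get_obs(): the state, without advancing time (a new reading comes with each control period).
- manip.camera(name): name is "scene" or "top" or "wrist"; returns a dict with "frame" (400x640x3 uint8, red, green, blue), "mtx" (3x3 intrinsics, pixels), "pose" (4x4, takes a point from camera to world coordinates). Camera axes: x right, y down, z forward; pixel columns grow to the right and rows downward; lengths in m; the calibration is good to about 2 mm. The wrist camera is an equidistant fisheye: a pixel r from the principal point sees the ray r / f radians off the axis. A picture is of the moment at which its call begins. There is no depth.
- manip.hand_in(): hands the job in, once; it reports no verdict.
Trained networks look in a picture, given as the dict that the camera call returned (one of the last four; its "shot" number tells which), for a name from the list of things; names that differ only in an ending like _2 or _b are one class to them, and where a whole thing is asked for, a point or a joint stands for the part that bears it (a point fixed in the world has none). Each returns a list of dicts, best first, with "confidence" (0 to 1); they miss things now and then, are a little off and sometimes report something else, mostly with a low value. They report only what shows in the picture. A call takes as long as a camera call.
- manip.outline_of(picture, label): "mask" (400x640 bool, what is visible of it) and "extent" ([left, top, right, bottom] in pixels, round what is visible of it).
- manip.pinpoint(picture, label): "at" ([column, row] in pixels: a listed point, or the origin of a listed thing).
The state is a dict: "clock": time; "joint_pos": joint angles; "joint_velocities": joint speeds; "tau": joint torques, N m; "position": TCP position; "ee_rot": TCP orientation; "ft_force": force on the tool from outside, world axes, zero at the start; "torque": the same for the moment, N m; "grip_width": opening from 0.0 (shut) to 1.0 (fully open).
Only numpy, scipy, OpenCV 4.12 (cv2) and the standard library are available. Lean on these libraries where they do the work, as an engineer would, in place of code of your own. Each camera call takes 0.05 s, during which the arm holds its last target. There are 200 camera calls.

## Working session

There is one attempt and no reset: what is moved stays moved. The work goes in short steps, Python scripts to look and compute and a tool call to move; the robot and the scene stay as the last step left them, time stands still between calls to the robot, and variables do not carry over. Pictures are saved under pics/ and viewed, about 8 in all and at most 12, crops included, and the job is handed in when it is done.

Besides the shell and the picture viewer there is one more tool, called after "Request:" as a command line: name --pt "numbers of a row" for each row, then --argument value for the rest. jog_arm: Moves the arm, as the interface text tells. Its arguments: {"type":"object","properties":{"translation":{"type":"array"},"turn":{"type":"array"},"grip":{"type":"number"},"grip_force":{"type":"number"}},"required":["translation","turn"]}

```bash
ls; mkdir -p pics
cat > h.py <<'E'
import numpy as np, cv2
from workcell import manip
def ray(p,uv):
    K=p["mtx"];T=np.array(p["pose"]);d=np.array([(uv[0]-K[0][2])/K[0][0],(uv[1]-K[1][2])/K[1][1],1.])
    return T[:3,3],T[:3,:3]@d
def atz(p,uv,z):
    o,d=ray(p,uv);return o+d*(z-o[2])/d[2]
def tri(rs):
    A=np.zeros((3,3));b=np.zeros(3)
    for o,d in rs:
        d=d/np.linalg.norm(d);M=np.eye(3)-np.outer(d,d);A+=M;b+=M@o
    return np.linalg.solve(A,b)
def save(p,n,crop=None,s=1):
    im=cv2.cvtColor(p["frame"],cv2.COLOR_RGB2BGR)
    if crop: im=im[crop[1]:crop[3],crop[0]:crop[2]]
    cv2.imwrite("pics/"+n,cv2.resize(im,None,fx=s,fy=s,interpolation=cv2.INTER_CUBIC))
E
python3 - <<'E'
from h import *
np.set_printoptions(precision=4,suppress=True)
print(manip.hold_point_z, manip.get_obs())
a=manip.camera("scene");b=manip.camera("top")
save(a,"s0.png");save(b,"t0.png")
for n in ["green_c","blue_c","rack","line_green","line_blue","wash_bottle","dish","marker","tube","pot"]:
    qa=manip.pinpoint(a,n);qb=manip.pinpoint(b,n)
    print(n,[(q["at"],round(q["confidence"],2)) for q in qa[:2]],[(q["at"],round(q["confidence"],2)) for q in qb[:2]])
    if qa and qb: print("   ",tri([ray(a,qa[0]["at"]),ray(b,qb[0]["at"])]))
print(b["mtx"],b["pose"],a["pose"])
E
```

```text
pics
0.0187 {'clock': 0.0, 'joint_pos': array([-1.1286,  0.3329, -0.0647,  1.461 ,  0.0216,  1.3499, -0.0885]), 'joint_velocities': array([-0.0003,  0.0001, -0.0003, -0.0017, -0.0002, -0.    ,  0.0003]), 'tau': array([ -0.0014, -62.5432,   0.0481, -39.1606,   0.0161,   0.01  ,
         0.    ]), 'position': array([0.28  , 0.5583, 0.2305]), 'ee_rot': array([ 0.2303,  0.9731, -0.0007, -0.0001]), 'ft_force': array([-0.0333, -0.4414,  0.3435]), 'torque': array([-0.0344, -0.0088,  0.0745]), 'grip_width': 0.9976264662053725}
green_c [([204.0, 223.5], 0.94)] [([424.1, 226.3], 0.62), ([217.8, 134.5], 0.27)]
    [ 0.5566 -0.2648  0.0359]
blue_c [([280.0, 184.3], 0.86)] [([431.5, 177.7], 0.59), ([352.7, 246.2], 0.53)]
    [ 0.6477 -0.1885  0.1943]
rack [([423.3, 173.6], 0.85)] [([216.7, 218.8], 0.74)]
    [0.5239 0.2355 0.0007]
line_green [([428.7, 177.7], 0.65)] [([210.5, 205.9], 0.79)]
    [0.5487 0.245  0.0076]
line_blue [] [([205.9, 229.4], 0.73)]
wash_bottle [([334.3, 286.9], 0.85), ([391.1, 243.8], 0.42)] [([348.8, 142.4], 0.58), ([212.5, 218.9], 0.26)]
    [ 0.7561 -0.0704 -0.0017]
dish [([390.8, 240.5], 0.56), ([335.2, 286.3], 0.29)] [([288.4, 156.5], 0.65)]
    [0.6963 0.0742 0.0094]
marker [([206.1, 288.9], 0.52)] [([429.0, 178.4], 0.74), ([422.9, 225.7], 0.36)]
    [ 0.6845 -0.284  -0.0024]
tube [([262.2, 281.2], 0.51)] [([391.2, 168.7], 0.75)]
    [ 0.6992 -0.1864 -0.004 ]
pot [([488.5, 239.6], 0.66)] [([216.1, 135.5], 0.59)]
    [ 0.7397  0.2738 -0.0154]
[[425.3245   0.     322.5239]
 [  0.     425.3245 193.3526]
 [  0.       0.       1.    ]] [[ 0.1162 -0.9691  0.2174  0.3854]
 [-0.9932 -0.1142  0.0217 -0.0433]
 [ 0.0038 -0.2185 -0.9758  1.0302]
 [ 0.      0.      0.      1.    ]] [[ 0.3505  0.6358 -0.6876  1.2611]
 [ 0.9363 -0.2202  0.2737 -0.3009]
 [ 0.0226 -0.7398 -0.6725  0.7091]
 [ 0.      0.      0.      1.    ]]
```

View pics/t0.png

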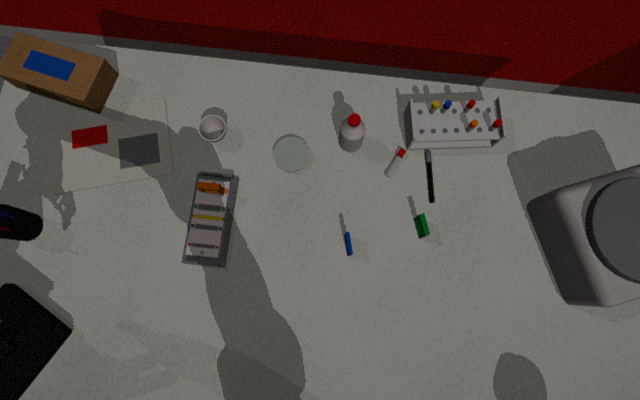

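View pics/s0.png

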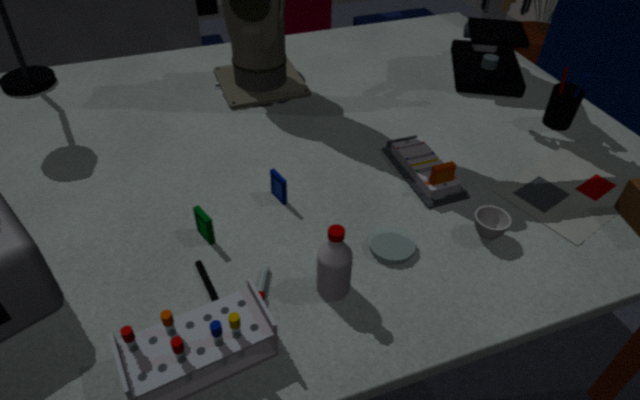

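Top view: rack at (211,220), with the amber filter at its top end and the narrow slots towards the bottom (rack x ≈ world −x). Blue stands at (347,243) and green at (422,225). The network's first top-view hit for blue was the marker, so I'll use its second.

Run:
```python
from h import *
np.set_printoptions(precision=4,suppress=True)
a=manip.camera("scene");b=manip.camera("top")
print("blue",tri([ray(a,[280,184.3]),ray(b,[352.7,246.2])]))
for n in ["line_green","line_blue"]:
    for q in manip.pinpoint(b,n)[:2]: print(n,q["confidence"],atz(b,q["at"],.008))
for n,lab,col in [("green","green_c",None),("blue","blue_c",None),("rack","rack",None)]:
  for p,pn in ((a,"scene"),(b,"top")):
    for q in manip.outline_of(p,lab)[:2]:
        m=q["mask"].astype(np.uint8);print(n,pn,q["confidence"],q["extent"],m.sum())
        if pn=="top":
            z=.064 if n!="rack" else .008
            c=np.argwhere(m)[:,::-1].astype(np.float32)
            w=np.array([atz(b,x,z)[:2] for x in c]).astype(np.float32)
            print(cv2.minAreaRect(w*1000), w.mean(0))
            # HSV top face
save(b,"t1.png",(330,190,450,270),6)
```

```text
blue [ 0.492  -0.0978  0.0365]
line_green 0.64 [0.5549 0.2394 0.008 ]
line_green 0.63 [0.7095 0.0752 0.008 ]
line_blue 0.66 [0.4917 0.2541 0.008 ]
green scene 0.61 [196.5, 202.4, 217.1, 247.6] 522
green top 0.52 [414.2, 211.3, 430.3, 236.4] 298
((552.9486083984375, -254.86245727539062), (55.32014846801758, 30.534984588623047), 20.752336502075195) [ 0.5526 -0.2551]
blue scene 0.81 [273.0, 167.5, 285.9, 205.1] 384
blue top 0.48 [347.0, 232.1, 352.8, 257.6] 145
((491.8536682128906, -93.05211639404297), (52.6329231262207, 16.25385284423828), 11.752455711364746) [ 0.4903 -0.0928]
rack scene 0.7 [382.5, 134.0, 471.6, 207.9] 3354
rack scene 0.55 [368.9, 221.2, 418.0, 265.6] 1487
rack top 0.58 [183.8, 173.2, 237.8, 266.3] 3877
((520.9453735351562, 242.18887329101562), (227.2423095703125, 103.92725372314453), 0.33806920051574707) [0.5175 0.2422]
```

View pics/t1.png

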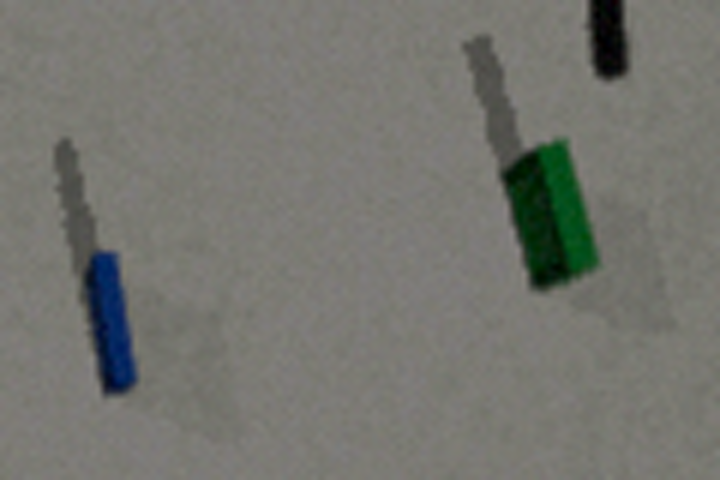

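Run:
```python
from h import *
np.set_printoptions(precision=4,suppress=True)
b=manip.camera("top")
for n,c in (("blue",[(104,255),(119,390)]),("green",[(555,143),(582,270)])):
    w=[atz(b,(x/6+330-.5,y/6+190-.5),.064) for x,y in c]
    d=w[0]-w[1];print(n,(w[0]+w[1])/2,np.linalg.norm(d),np.degrees(np.arctan2(d[1],d[0])))
```

```text
blue [ 0.4924 -0.0929  0.064 ] 0.05122116434855083 12.281003845235805
green [ 0.5568 -0.2618  0.064 ] 0.04956461091209567 15.691957797597032
```

Request:
jog_arm --pt "20 -27 30" --pt "45 -60 60" --pt "70 -93 80" --pt "95 -126 80" --pt "120 -159 80" --pt "145 -192 80" --pt "170 -225 80" --pt "195 -258 80" --pt "220 -291 80" --pt "240 -318 80" --pt "240 -318 80" --pt "240 -318 80" --turn '[4,8,12,16,20,24,27,27,27,27,27,27]'

```text
clock: 2.65
position: [0.5221, 0.237, 0.3114]
ee_rot: [0.0, 1.0, -0.0, 0.0]
ft_force: [0.3, 1.1, -0.5]
grip_width: 1.0
```

Run:
```python
from h import *
np.set_printoptions(precision=4,suppress=True)
o=manip.get_obs();print(o["clock"],o["position"],o["ee_rot"],o["joint_pos"],o["ft_force"])
p=manip.camera("wrist");save(p,"w0.png",s=1.25)
print(p["mtx"],p["pose"])
```

```text
2.65 [0.5221 0.237  0.3114] [ 0.      1.     -0.0005  0.0003] [-0.633   0.184   0.1482  1.4815 -0.026   1.4779  1.0859] [ 0.2936  1.1389 -0.5012]
[[309.7069   0.     322.8827]
 [  0.     309.7069 202.6469]
 [  0.       0.       1.    ]] [[-0.0001  0.964   0.2659  0.4546]
 [ 1.      0.0004 -0.0008  0.2372]
 [-0.0009  0.2659 -0.964   0.4544]
 [ 0.      0.      0.      1.    ]]
```

View pics/w0.png

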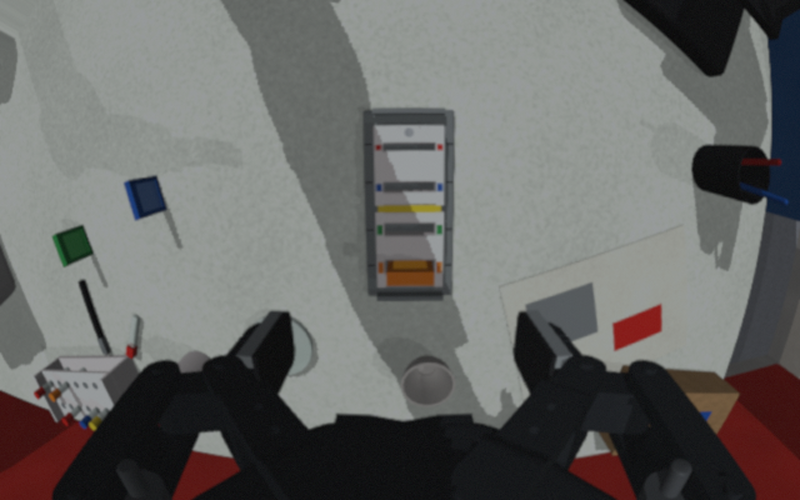

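The wrist view shows the rack nearly square to world. The slots run along y: amber at the bottom, then green-marked (409,229), yellow bridge, blue-marked (407,187), red-marked. I'll go closer and rectify onto the block-top plane.

Request:
jog_arm --pt "20 2 -30" --pt "40 4 -65" --pt "60 4 -100" --pt "60 4 -130" --pt "60 4 -140" --pt "60 4 -140" --pt "60 4 -140" --turn '[0,0,0,0,0,0,0]'

```text
clock: 3.28
position: [0.5803, 0.2449, 0.1726]
ee_rot: [-0.003, 1.0, 0.0, 0.0]
ft_force: [0.3, 0.1, 1.0]
grip_width: 0.997
```

```bash
cat >> h.py <<'E'
def wpix(p,P):
    T=np.array(p["pose"]);K=p["mtx"];c=(np.asarray(P,float)-T[:3,3])@T[:3,:3]
    r=np.hypot(c[...,0],c[...,1]);th=np.arctan2(r,c[...,2]);s=th/np.maximum(r,1e-9)
    return np.stack([K[0][2]+K[0][0]*s*c[...,0],K[1][2]+K[1][1]*s*c[...,1]],-1)
def wray(p,uv):
    T=np.array(p["pose"]);K=p["mtx"];v=np.array([(uv[0]-K[0][2])/K[0][0],(uv[1]-K[1][2])/K[1][1]]);th=np.hypot(*v)
    d=np.array([*(v/th*np.sin(th)),np.cos(th)]);return T[:3,3],T[:3,:3]@d
def watz(p,uv,z):
    o,d=wray(p,uv);return o+d*(z-o[2])/d[2]
def ortho(p,x0,x1,y0,y1,z,res=.0004):
    "row0=x1 (world x up in picture), col0=y1 (world y to the left)"
    X=np.arange(x1,x0,-res);Y=np.arange(y1,y0,-res)
    G=np.stack(np.meshgrid(X,Y,indexing="ij")+(np.full((len(X),len(Y)),z),),-1)
    m=wpix(p,G).astype(np.float32)
    return cv2.remap(p["frame"],m[...,0],m[...,1],cv2.INTER_CUBIC)
E
python3 - <<'E'
from h import *
np.set_printoptions(precision=4,suppress=True)
o=manip.get_obs();print(o["clock"],o["position"],o["ee_rot"])
p=manip.camera("wrist")
im=ortho(p,.41,.64,.18,.30,.032)
cv2.imwrite("pics/o0.png",im[...,::-1])
cv2.imwrite("pics/w1.png",p["frame"][...,::-1])
for n in ["line_green","line_blue","rack"]:
    for q in manip.pinpoint(p,n)[:2]: print(n,q["confidence"],q["at"],watz(p,q["at"],.008 if n!="rack" else 0))
print(p["pose"][:3,3])
E
```

```text
3.2833 [0.5803 0.2449 0.1726] [-0.0026  1.      0.0004  0.0002]
line_green 0.92 [319.9, 154.8] [0.5482 0.2419 0.008 ]
line_blue 0.97 [320.3, 98.8] [0.4924 0.2421 0.008 ]
line_blue 0.43 [17.9, 254.4] [ 0.6928 -0.2799  0.008 ]
rack 0.62 [320.1, 124.6] [0.5181 0.2419 0.    ]
[0.5128 0.2444 0.3156]
```

View pics/o0.png

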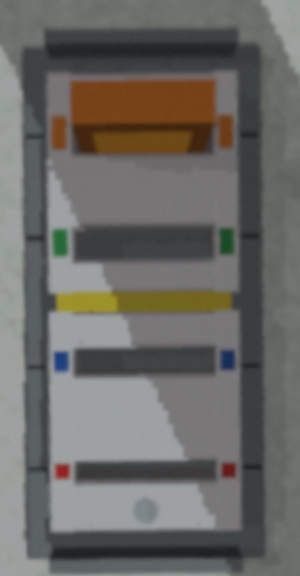

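Run:
```python
from h import *
np.set_printoptions(precision=1,suppress=True,linewidth=150)
im=cv2.imread("pics/o0.png").astype(float).mean(2)
for n,r0,r1 in (("green",215,275),("blue",335,390)):
  for c0,c1 in ((80,100),(110,135),(140,165),(170,210)):
    g=im[r0:r1,c0:c1].mean(1);hi1=g[:6].mean();hi2=g[-6:].mean();lo=np.median(g[20:-20])
    t1=(hi1+lo)/2;t2=(hi2+lo)/2
    i=np.where(g<t1)[0][0];e1=i-1+(g[i-1]-t1)/(g[i-1]-g[i])
    j=np.where(g<t2)[0][-1];e2=j+(t2-g[j])/(g[j+1]-g[j])
    x1=640-.4*(r0+e1);x2=640-.4*(r0+e2);print(n,c0,"edges",x1,x2,"centre",(x1+x2)/2,"w",x1-x2)
  print(g)
# slot ends in y
for n,r0,r1 in (("green",236,252),("blue",355,368)):
    g=im[r0:r1,66:225].mean(0);d=np.gradient(g);print(n,"y ends",300-.4*(66+d[:30].argmin()),300-.4*(66+130+d[130:].argmax()))
```

```text
green 80 edges 549.818156424581 535.3643598615917 centre 542.5912581430864 w 14.453796562989396
green 110 edges 550.0777599142551 535.7232258064516 centre 542.9004928603533 w 14.354534107803488
green 140 edges 550.1947949526814 535.7617283950617 centre 542.9782616738715 w 14.433066557619668
green 170 edges 550.2509231285667 535.8923600973236 centre 543.0716416129451 w 14.35856303124308
[118.3 118.2 117.8 116.8 115.9 113.1 110.5 105.7 100.   94.2  86.   79.9  73.   69.3  66.5  64.1  63.2  62.3  62.   61.7  61.2  61.   60.7  60.9
  61.2  61.7  62.7  63.6  64.6  65.4  65.9  66.3  66.3  66.5  66.7  66.8  66.7  66.5  66.6  66.8  68.3  69.7  73.7  77.9  83.6  90.7  96.4 103.9
 108.8 113.7 116.3 117.8 118.9 118.8 119.  118.8 118.7 118.8 118.9 118.9]
blue 80 edges 500.82663026994237 489.5152156862745 centre 495.1709229781084 w 11.311414583667897
blue 110 edges 500.8437462052216 489.53796852646633 centre 495.19085736584395 w 11.305777678755248
blue 140 edges 501.527 489.6068013468014 centre 495.5669006734007 w 11.92019865319861
blue 170 edges 501.80594505945055 490.1921357285429 centre 495.9990403939967 w 11.613809330907657
[119.5 119.4 119.4 119.4 119.3 118.1 117.  113.4 109.6 103.9  96.3  89.5  79.9  73.   66.5  63.4  62.3  61.7  62.4  63.3  64.3  65.5  66.2  66.8
  67.1  67.1  67.2  67.1  67.1  67.2  67.2  66.8  66.1  64.9  64.   65.2  67.2  73.6  81.2  89.8  96.7 101.  107.4 111.6 115.9 118.2 119.3 120.2
 120.2 120.1 120.  120.  119.9 119.9 120. ]
green y ends 270.8 214.8
blue y ends 270.8 214.0
```

Request:
jog_arm --pt "0 -20 15" --pt "-5 -60 30" --pt "-10 -100 30" --pt "-10 -140 30" --pt "-10 -180 30" --pt "-15 -220 30" --pt "-15 -260 30" --pt "-15 -300 30" --pt "-20 -340 30" --pt "-20 -380 30" --pt "-20 -420 30" --pt "-20 -455 30" --turn '[-6,-12,-19,-25,-32,-38,-45,-51,-58,-64,-70,-75]'

```text
clock: 4.48
position: [0.5613, -0.2134, 0.2056]
ee_rot: [0.61, 0.793, 0.001, 0.003]
ft_force: [1.4, 0.2, -0.2]
grip_width: 1.0
```

Request:
jog_arm --pt "0 -30 0" --pt "0 -50 0" --pt "0 -50 0" --pt "0 -50 0" --turn '[0,0,0,0]'

```text
clock: 4.82
position: [0.5612, -0.2646, 0.2067]
ee_rot: [0.61, 0.792, 0.001, 0.004]
ft_force: [0.4, -0.2, -0.3]
grip_width: 0.999
```

Run:
```python
from h import *
np.set_printoptions(precision=4,suppress=True)
o=manip.get_obs();print(o["clock"],o["position"],o["ee_rot"],o["joint_pos"])
p=manip.camera("wrist")
im=ortho(p,.44,.66,-.34,-.04,.064);cv2.imwrite("pics/o1.png",im[...,::-1])
for n in ["green_c","blue_c"]:
    for q in manip.pinpoint(p,n)[:2]: print(n,q["confidence"],q["at"],watz(p,q["at"],.032))
print(p["pose"][:3,3])
```

```text
4.8167 [ 0.5612 -0.2646  0.2067] [0.6105 0.792  0.0008 0.0038] [-0.0915  0.3628  0.5883  1.5441 -0.2067  1.2895  0.7802]
green_c 0.66 [319.8, 183.6] [ 0.5589 -0.2656  0.032 ]
blue_c 0.87 [305.4, 9.8] [ 0.4979 -0.0914  0.032 ]
[ 0.5429 -0.1992  0.3494]
```

View pics/o1.png

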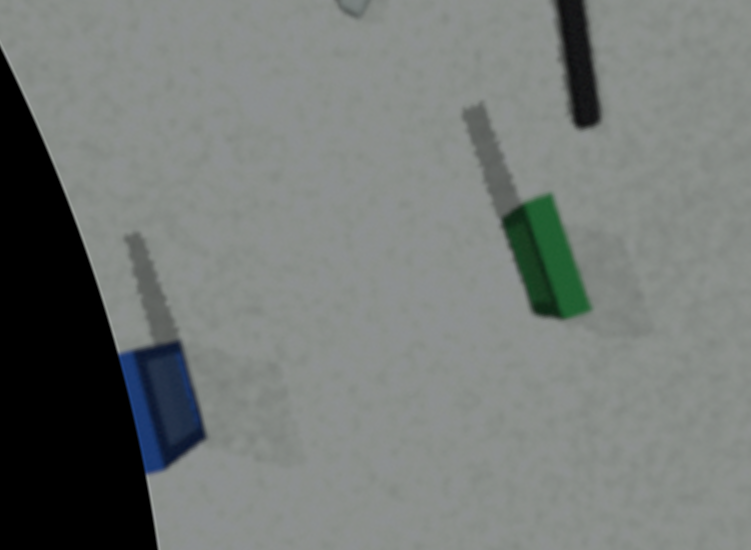

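```bash
cat >> h.py <<'E'
def topface(p,ch,cx,cy,z=.064,res=.0002,half=.045,fr=.75):
    im=ortho(p,cx-half,cx+half,cy-half,cy+half,z,res).astype(float)
    oth=[k for k in range(3) if k!=ch]
    s=im[...,ch]-np.maximum(im[...,oth[0]],im[...,oth[1]])
    t=np.percentile(s,99)*fr
    m=(s>t).astype(np.uint8);m=cv2.morphologyEx(m,cv2.MORPH_OPEN,np.ones((9,9)))
    n,l,st,_=cv2.connectedComponentsWithStats(m);k=1+st[1:,4].argmax()
    pts=np.argwhere(l==k).astype(np.float32)
    w=np.c_[cx+half-pts[:,0]*res,cy+half-pts[:,1]*res].astype(np.float32)*1000
    c,sz,a=cv2.minAreaRect(w);b=cv2.boxPoints((c,sz,a));e=[b[1]-b[0],b[2]-b[1]];e=max(e,key=np.linalg.norm)
    ang=(np.degrees(np.arctan2(e[1],e[0]))+90)%180-90
    return c,sz,ang,s,m
def jaw():
    x,y=manip.get_obs()["ee_rot"][:2];return (np.degrees(2*np.arctan2(y,x))-90+90)%180-90
E
python3 - <<'E'
from h import *
np.set_printoptions(precision=1,suppress=True)
p=manip.camera("wrist")
for fr in (.6,.75,.85): print(topface(p,1,.557,-.263,fr=fr)[:3])
print(jaw(),manip.get_obs()["position"])
E
```

```text
((557.4154663085938, -262.4183044433594), (49.194576263427734, 12.583056449890137), np.float32(19.05764))
((557.4722290039062, -262.5284729003906), (48.30392837524414, 11.422201156616211), np.float32(19.732689))
((557.5158081054688, -262.6056213378906), (47.501277923583984, 10.520011901855469), np.float32(19.148102))
15.011786458853166 [ 0.6 -0.3  0.2]
```

Request:
jog_arm --pt "-4 2 -30" --pt "-4 2 -65" --pt "-4 2 -100" --pt "-4 2 -130" --pt "-4 2 -155" --pt "-4 2 -170" --pt "-4 2 -175" --pt "-4 2 -175" --pt "-4 2 -175" --turn '[4,4,4,4,4,4,4,4,4]'

```text
clock: 5.77
position: [0.5587, -0.2594, 0.032]
ee_rot: [0.58, 0.814, 0.001, 0.004]
ft_force: [1.2, 0.5, 0.7]
grip_width: 0.998
```

Request:
jog_arm --pt "0 0 0" --pt "0 0 0" --pt "0 0 0" --pt "0 0 0" --pt "0 0 0" --pt "0 0 0" --pt "0 0 0" --pt "0 0 0" --turn '[0,0,0,0,0,0,0,0]' --grip 40 --grip_force 25

```text
clock: 6.43
position: [0.5594, -0.2596, 0.0333]
ee_rot: [0.58, 0.814, 0.002, 0.004]
ft_force: [-0.8, 1.6, 6.1]
grip_width: 0.581
```

Request:
jog_arm --pt "0 0 20" --pt "0 0 45" --pt "0 10 75" --pt "0 35 100" --pt "-5 70 107" --pt "-5 110 107" --pt "-5 150 107" --pt "-10 190 107" --pt "-10 230 107" --pt "-10 270 107" --pt "-10 310 107" --pt "-10 330 107" --turn '[0,0,4,10,16,22,28,34,40,46,52,58]'

```text
clock: 7.43
position: [0.5488, 0.0762, 0.1408]
ee_rot: [0.108, 0.994, 0.005, 0.003]
ft_force: [0.3, 1.2, -1.2]
grip_width: 0.583
```

Request:
jog_arm --pt "0 35 0" --pt "0 70 0" --pt "0 105 0" --pt "0 140 0" --pt "0 165 0" --pt "0 180 0" --pt "0 180 0" --pt "0 180 0" --pt "0 180 0" --turn '[4,7,10,13,13,13,13,13,13]'

```text
clock: 8.18
position: [0.5494, 0.2542, 0.1408]
ee_rot: [-0.004, 1.0, 0.005, 0.003]
ft_force: [-0.2, -1.0, -1.2]
grip_width: 0.579
```

Run:
```python
from h import *
np.set_printoptions(precision=4,suppress=True)
o=manip.get_obs();print(o["clock"],o["position"],o["ee_rot"],o["ft_force"],jaw()%180,o["joint_pos"],o["grip_width"])
p=manip.camera("wrist");save(p,"w2.png",(140,60,520,400),2)
print(p["pose"])
for n in ["green_c"]:
    for q in manip.pinpoint(p,n)[:2]: print(n,q["confidence"],q["at"],watz(p,q["at"],o["position"][2]))
```

```text
8.1833 [0.5494 0.2542 0.1408] [-0.0045  1.      0.0047  0.0026] [-0.1701 -1.0365 -1.1673] 90.51337894913533 [-0.6096  0.3444  0.1278  1.6444 -0.0536  1.147   1.1122] 0.5790582468030065
[[-0.0091  0.9627  0.2703  0.4812]
 [ 0.9999  0.0063  0.0114  0.2523]
 [ 0.0093  0.2703 -0.9627  0.2835]
 [ 0.      0.      0.      1.    ]]
green_c 0.76 [326.0, 260.2] [0.5518 0.2559 0.1408]
```

View pics/w2.png

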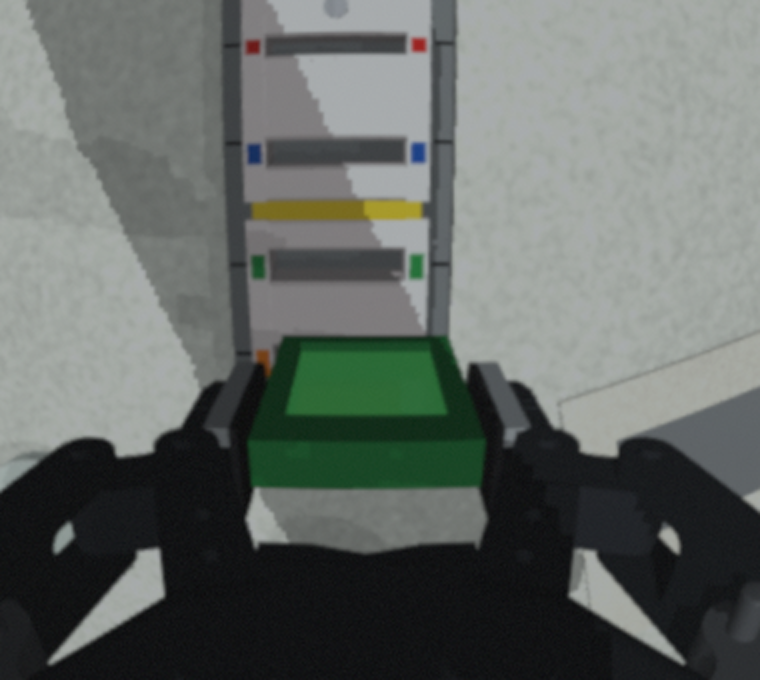

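Run:
```python
from h import *
np.set_printoptions(precision=4,suppress=True)
p=manip.camera("wrist");t=manip.get_obs()["position"];print(t,jaw()%180)
f=t[2]-.0333
P=lambda u,v,z:watz(p,(140+u/2-.25,60+v/2-.25),z)
for z,pts in ((f,((283,337),(447,337))),(f+.064,((250,440),(485,440),(250,487),(485,487)))):
    for u,v in pts: print(u,v,P(u,v,z)-t)
```

```text
[0.5494 0.2545 0.141 ] 90.50623935090951
283 337 [-0.0024 -0.0252 -0.0333]
447 337 [-0.0027  0.0247 -0.0333]
250 440 [-0.0032 -0.0248  0.0307]
485 440 [-0.0033  0.0244  0.0307]
250 487 [ 0.0089 -0.0257  0.0307]
485 487 [0.0088 0.0255 0.0307]
```

Request:
jog_arm --pt "-4 -4 -5" --pt "-8 -8 -20" --pt "-10 -11 -35" --pt "-10 -11 -50" --pt "-10 -11 -60" --pt "-10 -11 -66" --pt "-10 -11 -68" --pt "-10 -11 -68" --pt "-10 -11 -68" --turn '[0,0,0,0,0,0,0,0,0]'

```text
clock: 9.08
position: [0.5398, 0.2436, 0.0736]
ee_rot: [-0.004, 1.0, 0.005, 0.003]
ft_force: [0.3, -0.0, -0.9]
grip_width: 0.583
```

```bash
cat > st.py <<'E'
from h import *
np.set_printoptions(precision=4,suppress=True)
o=manip.get_obs();print(o["clock"],o["position"]*1000,o["ft_force"],o["torque"],jaw()%180,o["grip_width"])
E
python3 st.py
python3 - <<'E'
from h import *
p=manip.camera("wrist");save(p,"w3.png",(200,100,440,340),3)
E
```

```text
9.0833 [539.7536 243.6392  73.5644] [ 0.3175 -0.038  -0.9106] [0.002  0.0171 0.017 ] 90.50503924563404 0.5828092195838268
```

View pics/w3.png

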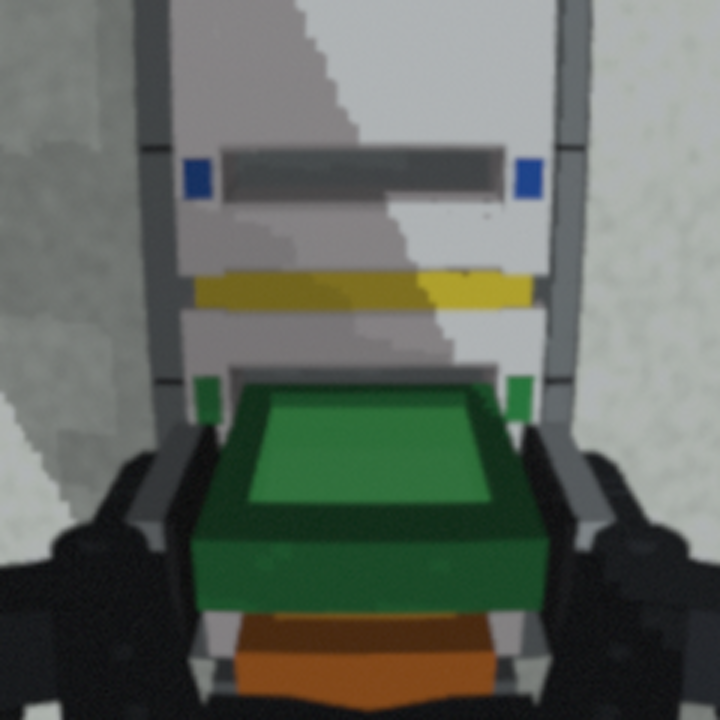

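Run:
```python
from h import *
np.set_printoptions(precision=1,suppress=True)
p=manip.camera("wrist");t=manip.get_obs()["position"]
P=lambda u,v,z:1000*watz(p,(200+u/3-.33,100+v/3-.33),z)
print("slot edge",P(231,368,.032),P(497,368,.032));print("foot",P(240,385,t[2]-.0333),P(497,385,t[2]-.0333))
print("blue slot",P(222,148,.032),P(222,198,.032),P(503,148,.032),P(503,198,.032))
b=manip.camera("wrist")["frame"]
g=b[:,[200+364//3-10+i for i in range(20)]].astype(float).mean((1,2));print(g[215:235])
```

```text
slot edge [536.6 214.9  32. ] [536.3 271.2  32. ]
foot [537.3 217.8  40.4] [537.  270.   40.4]
blue slot [490.2 214.3  32. ] [500.4 214.1  32. ] [489.8 270.4  32. ] [500.  270.8  32. ]
[118.7 118.2 117.9 117.7 116.3 109.9  99.   86.1  75.   69.7  68.1  65.4
  56.   39.5  31.1  34.   41.3  45.8  46.7  48.8]
```

Request:
jog_arm --pt "0 -0.5 -2" --pt "0 -0.5 -4" --pt "0 -0.5 -6" --pt "0 -0.5 -8" --pt "0 -0.5 -9" --pt "0 -0.5 -10" --pt "0 -0.5 -10" --pt "0 -0.5 -10" --turn '[0,0,0,0,0,0,0,0]'

```text
clock: 9.9
position: [0.5399, 0.2432, 0.0636]
ee_rot: [-0.004, 1.0, 0.005, 0.003]
ft_force: [1.2, -0.5, -1.5]
grip_width: 0.576
```

Request:
jog_arm --pt "0 0 -1" --pt "0 0 -2" --pt "0 0 -3" --pt "0 0 -4" --pt "0 0 -4" --pt "0 0 -4" --turn '[0,0,0,0,0,0]'

```text
clock: 10.4
position: [0.5399, 0.2431, 0.0595]
ee_rot: [-0.004, 1.0, 0.005, 0.003]
ft_force: [1.2, 0.2, -1.2]
grip_width: 0.582
```

Request:
jog_arm --pt "0 0 -1.5" --pt "0 0 -3" --pt "0 0 -4.5" --pt "0 0 -6" --pt "0 0 -7.5" --pt "0 0 -9" --pt "0 0 -9" --pt "0 0 -9" --turn '[0,0,0,0,0,0,0,0]'

```text
clock: 11.07
position: [0.54, 0.2431, 0.0504]
ee_rot: [-0.004, 1.0, 0.005, 0.003]
ft_force: [1.0, 0.6, -1.1]
grip_width: 0.581
```

Sliding freely. The floor is expected at TCP z ≈ 0.041.

Request:
jog_arm --pt "0 0 -1.5" --pt "0 0 -3" --pt "0 0 -4.5" --pt "0 0 -6" --pt "0 0 -7" --pt "0 0 -8" --pt "0 0 -8.5" --pt "0 0 -9" --pt "0 0 -9" --turn '[0,0,0,0,0,0,0,0,0]'

```text
clock: 11.82
position: [0.54, 0.2431, 0.0413]
ee_rot: [-0.004, 1.0, 0.005, 0.003]
ft_force: [2.0, -0.8, -0.7]
grip_width: 0.582
```

Request:
jog_arm --pt "0 0 -0.5" --pt "0 0 -1" --pt "0 0 -1.5" --pt "0 0 -1.5" --pt "0 0 -1.5" --turn '[0,0,0,0,0]'

```text
clock: 12.23
position: [0.5403, 0.2432, 0.0412]
ee_rot: [-0.004, 1.0, 0.005, 0.004]
ft_force: [-3.4, -3.2, 12.9]
grip_width: 0.577
```

Floor contact (about 13 N) at the predicted height. I'll unload and release.

Request:
jog_arm --pt "0 0 0.5" --pt "0 0 0.5" --pt "0 0 0.5" --pt "0 0 0.5" --pt "0 0 0.5" --pt "0 0 0.5" --pt "0 0 0.5" --turn '[0,0,0,0,0,0,0]' --grip 75

```text
clock: 12.82
position: [0.5402, 0.2431, 0.0416]
ee_rot: [-0.004, 1.0, 0.005, 0.004]
ft_force: [-0.2, -0.1, -0.1]
grip_width: 0.879
```

Request:
jog_arm --pt "0 0 10" --pt "0 0 30" --pt "0 0 60" --pt "0 0 95" --pt "-3 0 125" --pt "-20 -20 135" --pt "-30 -50 140" --pt "-40 -85 140" --pt "-45 -120 140" --pt "-50 -155 140" --pt "-50 -190 140" --pt "-50 -225 140" --turn '[0,0,0,0,0,-6,-12,-18,-24,-30,-36,-42]' --grip 85

```text
clock: 13.82
position: [0.4898, 0.0166, 0.1826]
ee_rot: [0.357, 0.934, 0.004, 0.006]
ft_force: [0.2, 0.0, -1.2]
grip_width: 0.995
```

Request:
jog_arm --pt "0 -30 0" --pt "0 -60 0" --pt "0 -85 0" --pt "0 -105 0" --pt "0 -110 0" --pt "0 -110 0" --pt "0 -110 0" --turn '[-6,-12,-18,-24,-29,-32,-32]'

```text
clock: 14.4
position: [0.4898, -0.094, 0.1833]
ee_rot: [0.602, 0.799, 0.003, 0.007]
ft_force: [-0.3, -0.5, -0.2]
grip_width: 0.997
```

```bash
python3 st.py
python3 - <<'E'
from h import *
np.set_printoptions(precision=4,suppress=True)
p=manip.camera("wrist");a=manip.camera("scene");b=manip.camera("top")
q=manip.pinpoint(p,"blue_c")[0];w=watz(p,q["at"],.032);print(q,w)
for fr in (.5,.6,.75): print(topface(p,2,w[0],w[1],fr=fr)[:3])
ga=manip.pinpoint(a,"green_c");gb=manip.pinpoint(b,"green_c");print(ga[:2],gb[:2])
c=np.hstack([cv2.resize(a["frame"][110:230,350:500],(375,300)),cv2.resize(p["frame"][100:340,160:460],(375,300))])
cv2.imwrite("pics/c1.png",c[...,::-1])
E
```

```text
14.4 [489.769  -94.0149 183.3026] [-0.2622 -0.534  -0.2062] [ 0.0505  0.0454 -0.0499] 15.99363306263578 0.997214176857727
{'at': [328.0, 188.7], 'confidence': 0.68} [ 0.4963 -0.0929  0.032 ]
((494.9169921875, -94.29714965820312), (49.6052360534668, 9.901154518127441), np.float32(15.306145))
((494.93994140625, -94.4141845703125), (49.30436325073242, 9.319385528564453), np.float32(15.385208))
((494.941650390625, -94.57804870605469), (48.721275329589844, 8.340326309204102), np.float32(15.543709))
[{'at': [433.0, 161.1], 'confidence': 0.59}] [{'at': [209.5, 207.3], 'confidence': 0.53}]
```

View pics/c1.png

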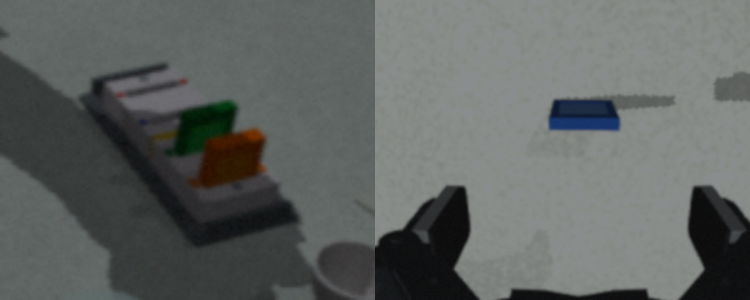

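Green stands at amber's height in its slot (left half); blue is at (584,115) in the right half. Next is the blue grasp.

Request:
jog_arm --pt "5 0 -30" --pt "5 0 -65" --pt "5 0 -95" --pt "5 0 -120" --pt "5 0 -138" --pt "5 -0.5 -147" --pt "5 -0.5 -151" --pt "5 -0.5 -151" --pt "5 -0.5 -151" --turn '[0,0,0,0,0,0,0,0,0]'

```text
clock: 15.45
position: [0.4955, -0.0937, 0.0327]
ee_rot: [0.6, 0.8, 0.003, 0.007]
ft_force: [0.5, 0.0, 0.4]
grip_width: 0.998
```

Request:
jog_arm --pt "0 0 0" --pt "0 0 0" --pt "0 0 0" --pt "0 0 0" --pt "0 0 0" --pt "0 0 0" --pt "0 0 0" --pt "0 0 0" --turn '[0,0,0,0,0,0,0,0]' --grip 40

```text
clock: 16.12
position: [0.4961, -0.0938, 0.0337]
ee_rot: [0.6, 0.8, 0.004, 0.007]
ft_force: [-1.8, -0.6, 8.0]
grip_width: 0.581
```

Request:
jog_arm --pt "0 0 20" --pt "0 0 45" --pt "0 10 75" --pt "0 40 100" --pt "0 75 107" --pt "0 110 107" --pt "-2 145 107" --pt "-3 180 107" --pt "-4 215 107" --pt "-5 250 107" --pt "-6 280 107" --pt "-6 310 107" --turn '[0,5,11,17,23,29,35,41,47,53,59,65]'

```text
clock: 17.12
position: [0.4896, 0.2181, 0.1409]
ee_rot: [0.073, 0.997, 0.007, 0.004]
ft_force: [0.8, -0.2, -1.1]
grip_width: 0.579
```

Request:
jog_arm --pt "0 10 0" --pt "0 20 0" --pt "0 25 0" --pt "0 27 0" --pt "0 27 0" --pt "0 27 0" --turn '[5,9,9,9,9,9]'

```text
clock: 17.62
position: [0.4898, 0.2442, 0.141]
ee_rot: [-0.004, 1.0, 0.007, 0.004]
ft_force: [0.5, 0.2, -0.7]
grip_width: 0.58
```

```bash
python3 st.py
python3 - <<'E'
from h import *
p=manip.camera("wrist");save(p,"w4.png",(200,100,440,340),3)
E
```

```text
17.6167 [489.8332 244.2327 141.0284] [ 0.4843  0.2095 -0.6774] [-0.0385 -0.0085  0.0361] 90.49214223080062 0.5800688838456337
```

View pics/w4.png

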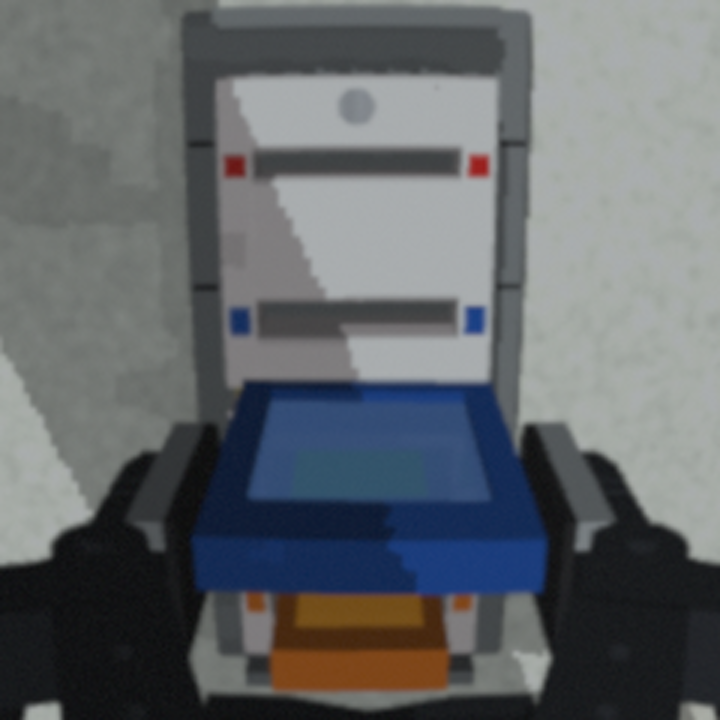

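Run:
```python
from h import *
np.set_printoptions(precision=1,suppress=True)
p=manip.camera("wrist");t=manip.get_obs()["position"];f=t[2]-.0337
P=lambda u,v,z:1000*watz(p,(200+u/3-.33,100+v/3-.33),z)
for u,v in ((245,382),(494,382)): print("foot",P(u,v,f)-1000*t)
for u,v in ((195,536),(545,537),(195,590),(545,590)): print("top",P(u,v,f+.064)-1000*t)
for u in (258,456):print("blue slot",P(u,300,.032),P(u,336,.032))
```

```text
foot [ -3.1 -24.8 -33.7]
foot [ -3.3  25.8 -33.7]
top [ -3.8 -24.8  30.3]
top [-3.7 24.1 30.3]
top [  5.3 -25.5  30.3]
top [ 5.3 24.9 30.3]
blue slot [490.1 214.4  32. ] [500.7 214.1  32. ]
blue slot [489.9 270.2  32. ] [500.5 270.5  32. ]
```

Request:
jog_arm --pt "2 -1 -10" --pt "4 -1.5 -25" --pt "4.3 -1.5 -40" --pt "4.3 -1.5 -52" --pt "4.3 -1.5 -62" --pt "4.3 -1.5 -67" --pt "4.3 -1.5 -68" --pt "4.3 -1.5 -68" --pt "4.3 -1.5 -68" --turn '[0,0,0,0,0,0,0,0,0]'

```text
clock: 18.47
position: [0.4945, 0.2429, 0.0737]
ee_rot: [-0.005, 1.0, 0.008, 0.004]
ft_force: [-0.1, -0.5, -0.3]
grip_width: 0.581
```

```bash
python3 st.py
python3 - <<'E'
from h import *
p=manip.camera("wrist");save(p,"w5.png",(200,100,440,340),3)
E
```

```text
18.4667 [494.5447 242.9393  73.6523] [-0.1193 -0.4856 -0.2992] [-0.0605  0.024   0.0414] 90.5202051974058 0.5811049637733965
```

View pics/w5.png

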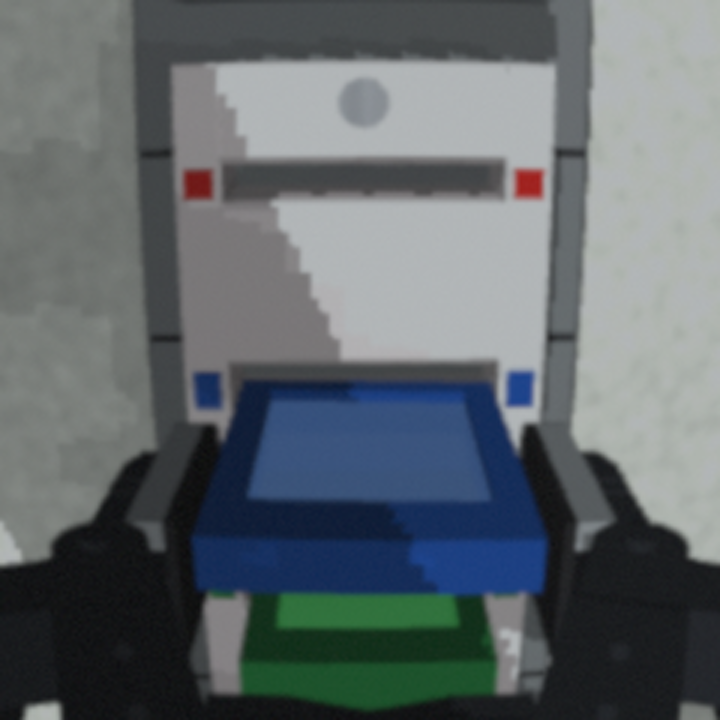

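Request:
jog_arm --pt "-0.4 -0.3 -2" --pt "-0.4 -0.3 -4" --pt "-0.4 -0.3 -6" --pt "-0.4 -0.3 -8" --pt "-0.4 -0.3 -9" --pt "-0.4 -0.3 -10" --pt "-0.4 -0.3 -10" --pt "-0.4 -0.3 -10" --turn '[0,0,0,0,0,0,0,0]'

```text
clock: 19.18
position: [0.4944, 0.2427, 0.0637]
ee_rot: [-0.005, 1.0, 0.008, 0.005]
ft_force: [0.6, -0.0, -1.1]
grip_width: 0.58
```

Request:
jog_arm --pt "0 0 -1" --pt "0 0 -2" --pt "0 0 -2.5" --pt "0 0 -2.5" --pt "0 0 -2.5" --turn '[0,0,0,0,0]'

```text
clock: 19.6
position: [0.4944, 0.2427, 0.0612]
ee_rot: [-0.005, 1.0, 0.008, 0.005]
ft_force: [1.8, 0.6, -1.5]
grip_width: 0.582
```

Request:
jog_arm --pt "0 0 -1.5" --pt "0 0 -3" --pt "0 0 -4.5" --pt "0 0 -6" --pt "0 0 -7.5" --pt "0 0 -9" --pt "0 0 -9" --pt "0 0 -9" --turn '[0,0,0,0,0,0,0,0]'

```text
clock: 20.27
position: [0.4944, 0.2426, 0.052]
ee_rot: [-0.005, 1.0, 0.008, 0.005]
ft_force: [2.9, 0.5, -2.9]
grip_width: 0.58
```

Request:
jog_arm --pt "0 0 -1.5" --pt "0 0 -3" --pt "0 0 -4.5" --pt "0 0 -6" --pt "0 0 -7" --pt "0 0 -8" --pt "0 0 -9" --pt "0 0 -9" --turn '[0,0,0,0,0,0,0,0]'

```text
clock: 20.93
position: [0.4945, 0.2426, 0.0429]
ee_rot: [-0.005, 1.0, 0.008, 0.005]
ft_force: [2.7, 1.2, -1.5]
grip_width: 0.579
```

Request:
jog_arm --pt "0 0 -0.5" --pt "0 0 -1" --pt "0 0 -1.5" --pt "0 0 -2" --pt "0 0 -2.3" --pt "0 0 -2.3" --turn '[0,0,0,0,0,0]'

```text
clock: 21.43
position: [0.4949, 0.2427, 0.0417]
ee_rot: [-0.004, 1.0, 0.008, 0.005]
ft_force: [-0.9, -1.7, 12.7]
grip_width: 0.581
```

Blue is on the floor too (predicted 0.0417, measured 0.0417, 13 N). Release, retreat and check.

Request:
jog_arm --pt "0 0 0.5" --pt "0 0 0.5" --pt "0 0 0.5" --pt "0 0 0.5" --pt "0 0 0.5" --pt "0 0 0.5" --pt "0 0 0.5" --turn '[0,0,0,0,0,0,0]' --grip 75

```text
clock: 22.02
position: [0.4948, 0.2427, 0.042]
ee_rot: [-0.004, 1.0, 0.008, 0.005]
ft_force: [-0.1, -0.6, -0.1]
grip_width: 0.878
```

Request:
jog_arm --pt "0 0 10" --pt "0 0 30" --pt "0 0 60" --pt "0 0 95" --pt "0 0 125" --pt "0 0 140" --pt "0 0 140" --pt "0 0 140" --turn '[0,0,0,0,0,0,0,0]' --grip 85

```text
clock: 22.68
position: [0.4951, 0.2429, 0.1833]
ee_rot: [-0.004, 1.0, 0.008, 0.006]
ft_force: [-0.3, 0.3, -0.4]
grip_width: 0.995
```

```bash
python3 st.py
python3 - <<'E'
from h import *
np.set_printoptions(precision=4,suppress=True)
p=manip.camera("wrist");a=manip.camera("scene")
for n in ("green_c","blue_c"):
    r=[]
    for c,f in ((p,wray),(a,ray)):
        q=manip.pinpoint(c,n)
        if q: r.append(f(c,q[0]["at"])); print(n,q[0])
    if len(r)==2: print(tri(r))
for ch,y in ((1,.543),(2,.4955)):
    print(topface(p,ch,y,.2427,z=.072,half=.03)[:3])
c=np.hstack([cv2.resize(a["frame"][110:230,360:480],(400,400)),cv2.resize(p["frame"][100:340,200:440],(400,400))])
cv2.imwrite("pics/c2.png",c[...,::-1])
E
```

```text
22.6833 [495.1232 242.9021 183.2818] [-0.3257  0.2926 -0.3907] [-0.0015  0.0675  0.0413] 90.50963900515569 0.9948596049637954
green_c {'at': [320.5, 236.3], 'confidence': 0.59}
green_c {'at': [434.1, 164.5], 'confidence': 0.69}
[0.5448 0.2467 0.0409]
blue_c {'at': [320.9, 189.0], 'confidence': 0.78}
blue_c {'at': [421.6, 149.5], 'confidence': 0.77}
[0.4939 0.2449 0.0473]
((526.8253173828125, 243.12037658691406), (34.419124603271484, 10.166625022888184), np.float32(89.620605))
((495.1964111328125, 252.10093688964844), (29.667259216308594, 8.826658248901367), np.float32(89.483795))
```

View pics/c2.png

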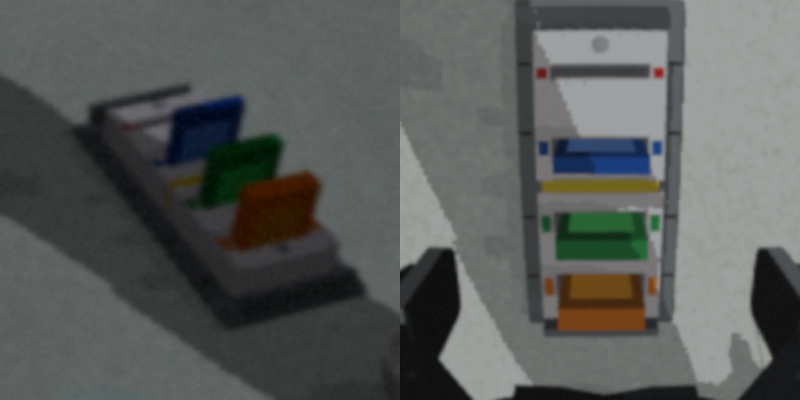

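Both filters stand upright in the slots with their own colour marks, level with the amber one. The gripper is clear and the red-marked slot is empty.

```bash
python3 -c "
from workcell import manip
print(manip.hand_in())"
```

```text
the job is handed in; nothing more can be done
None
```

I filed the green filter in the 13.6 mm slot and the blue one in the 10.6 mm slot, then released both and handed the job in at about 23 s. I found the real slots by wrist camera. Both filters slid in with no sideways or upward push above about 3 N. They met the floor at the predicted height with about 13 N, well under the 30 N limit.

**Last checks that agreed:** The final pictures show both filters upright and at the same height as the amber one, in the slots with their own colour marks. The 7.6 mm slot is empty and the gripper is clear, reading about 0 N. From the fingertip positions at release, green is at about x = -23 mm and blue at about +25 mm in the rack frame. Both are within 1 mm of the centre line.

**Checks that disagreed or failed:**
- **Position by the networks:** the final estimate from two views put blue 47 mm and green 41 mm above the bench, against 40 mm expected. It also put the sideways position 2–4 mm off. I trusted the floor contact height and the equal tops in the picture instead.
- **Outline of the filed filters:** the colour outline of their top faces was cut off and useless for green's position.
- **Bystanders:** I did not measure them again at the end; no unexpected contact force showed in the readings between moves.

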